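# Hang the gouge carrier on its rack stud by the hooked slot

### The arm

A 7-joint arm with a two-finger parallel gripper is mounted at the origin on the work surface. World frame = base frame: x ahead of the robot, y to its left, z up, the work surface at z = 0. Lengths are in m, angles in rad, forces in N, time in s.
With the tool pointing down it reaches from about 0.425 to 0.875 m from the base axis. Payload 9.9 kg.
Tool frame: the origin (TCP) lies between the finger pads; the fingertips stand 14 mm ahead of it and the grasp point (between the pads) lies 5 mm behind it; z points along the fingers, y is the direction in which the jaws open and shut (so a half turn about z gives the same grasp; the last joint's range is limited). The gripper opens to 85 mm and grips with 20 to 120 N. Pads are 22 mm wide; open, the fingers measure 114 mm over their backs; the gripper's body (76 mm by 85 mm) begins 54 mm behind the grasp point. The pads swing forward as they close: fully open they stand 13 mm farther back than shut.
Start: joints at [1.181, 0.576, 0.025, 1.437, -0.015, 1.129, -0.057], TCP at [0.203, -0.644, 0.245] pointing down, gripper open.
Joint ranges: [-2.76, 2.76], [-0.34, 2.15], [-1.52, 1.57], [0.19, 2.46], [-1.09, 4.23], [0.17, 1.99], [-2.82, 2.82]. Speed limits (rad/s): [2.22, 2.22, 3.01, 3.01, 3.14, 3.14, 3.14].

### API

Orientations are given as a unit quaternion [x, y, z, w].
In Python, from cell import robot gives the robot as it stands.
- The arm moves only by the shell command python3 -m creep 'ROWS'. ROWS is JSON, a list of rows, each a list of 3 entries, a list of its own where there are three numbers: the shift along the tool's x, y, z scaled (see below), then the turn, a rotation vector about the tool's x, y, z scaled (see below), then the gripper command: -1 is fully open, 1 is shut, values between are in proportion. In form: [[[x, y, z], [wx, wy, wz], fingers], ...]. A call has 1 to 5 rows; each row is the pose to reach, as a shift and turn from the pose commanded when the call began, along the tool's axes at that moment, turning the shorter way round; what a row does not reach only later rows make up. The controller multiplies each number of a shift by 75 cm and each number of a turn by 360 degrees. A row lasts 1/8 s, in which the tool goes at most 62.5 mm and 10.7 degrees, less where a joint would pass 70% of its speed; a pose out of reach is approached as far as the arm can. A call with a number of a shift or a turn outside -1 to 1 is refused whole. A call with a gripper value outside its range is refused whole. The fingers move at their own pace and stop on an object; the grip force is fixed at half the most. Time passes only in rows, so rows that repeat a pose let the fingers close. It gives the time, the measured TCP pose, the force and the opening at its end, in the units of the state.
- robot.observe(): the state, without advancing time (a new reading comes with each control period).
- robot.capture(name): name is "scene" or "top" or "wrist"; returns the picture (420x560x3 uint8, blue, green, red); there is no depth.
- robot.camera_info(name): a dict with "camera_matrix" (3x3 intrinsics, pixels), "k1" (the pictures are not rectified: a ray, as slopes to the right and down, at radius r is drawn at 1 + k1 r^2 times it, then the intrinsics apply), "extrinsics" (4x4, takes a point from camera to world coordinates). Camera axes: x right, y down, z forward; pixel columns grow to the right and rows downward; lengths in m; the calibration is good to about 2 mm. A picture is of the moment at which its call begins: read the wrist's pose just before it. camera_info takes no time and is no camera call; for the wrist camera it gives the pose at the moment of the call.
- robot.sign_off(): hands the job in, once; it reports no verdict.
Trained networks look in the newest picture that a camera, given by its name, has taken for a name from the list of things; names that differ only in an ending like _2 or _b are one class to them, and where a whole thing is asked for, a point or a joint stands for the part that bears it (a point fixed in the world has none). Each returns a list of dicts, best first, with "confidence" (0 to 1); they miss things now and then, are a little off and sometimes report something else, mostly with a low value. They report only what shows in the picture. A call takes as long as a camera call. They do not tell look-alikes from the thing itself.
- robot.boxes_of(label, camera): "location" ([column, row] in pixels, amid what is visible of it).
- robot.trace(label, camera): "mask" (420x560 bool, what is visible of it) and "location" ([column, row] in pixels, amid what is visible of it).
The state is a dict: "t": time; "joints": joint angles; "dq": joint speeds; "joint_efforts": joint torques, N m; "tool_pos": TCP position; "ee_rot": TCP orientation; "force": force on the tool from outside, world axes, zero at the start; "wrist_torque": the same for the moment, N m; "width": finger opening in m.
Only numpy, scipy, OpenCV 4.12 (cv2) and the standard library are available. Lean on these libraries where they do the work, as an engineer would, in place of code of your own. Each camera call takes 0.05 s, during which the arm holds its last target. There are 200 camera calls.

### The job

Hang the gouge carrier that stands on the bench on the free stud of the rack, beside the one already there: hold it by the tab of its steel strap, hook the open-sided slot sideways over the headed stud until the stud is in the pocket at the slot's end, let it down to hang there by itself, and let go. Go gently and by feel (more than two and a half kilos of push on the rack is too much), keep it upright so that no blade drops out, and leave the mallet, stone and tin where they are.

Things in the scene. Friction and masses are not known exactly. Their poses are not given: they have to be found in the camera images.
- grip_tab (a point): Where to hold the gouge carrier (loose, 0.5 to 0.8 kg, 210 mm tall): the grip tab at the top of its upright 5 mm thick steel strap, 190 mm above its underside; tab 30 mm wide, from 50 mm below to 20 mm above this point. x: the strap's normal, to the front (block side); y: along the strap, to the side where the slot is open; z up. Point in the strap's middle plane.
- block_mid (a point): Centre of the carrier's beech block, 43 (x) x 150 (y) x 30 mm, screwed to the strap's front; axes as grip_tab; 24 mm in front of the strap's middle plane, 175 mm below grip_tab. The carrier stands on it. Four blades stand in it, 26 mm in front of the strap's middle plane, at 40 and 62 mm to either side; tops up to 125 mm above the underside.
- hook (a point): Seat of the carrier's slot: middle of the pocket's upper edge, 69 mm below grip_tab in the strap's middle plane, same axes. Pocket: y -5.5 to +5.5 mm, open downward into the slot, 6 mm deep. The slot, 11 mm high (6 to 17 mm below this point), runs from its blind end at y = -5.5 mm to its open side at +y. Properly hung, the stud's top bears here.
- jaw (a point): Middle of the reach of the strap's upper jaw, on its level underside (the slot's upper edge), 25 mm to +y of hook and 6 mm below it; same axes. The jaw runs from the pocket out to y = +36 mm from hook. The strap below the slot ends at y = +14 mm, so from there to +36 mm there is only open space under the jaw, down to the block's top 85 mm below.
- rack: Wooden rack, fixed. Origin on the bench straight below the free stud's root; x: the way the stud points; y: to the other carrier, hung likewise 195 mm away (its block starts at y = 120 mm); z up. The free stud's batten is 36 mm wide, front face at x = 0, back at -24 mm, top 196 mm up; foot board 20 mm thick. The carrier hangs with axes agreeing with these, coming from -y, moving to +y.
- slot_foot (a point): Lower end of the upright adjusting slot in the batten's face, 150 mm up; axes as the rack. In this slot the stud (a level steel pin along x, 8 mm thick, at y = 0) is clamped wherever it was left, its axis 5 to 35 mm above this point: not told, feel for it. It stays put. 16 mm from the face it has a head 17 mm across, 4 mm thick; the strap's middle plane goes about 8 mm from the face.
- mallet_mid (a point): Round wooden carving mallet standing on its head, 78 mm in diameter, 205 mm tall; point on its axis 60 mm up. Bystander.
- stone_mid (a point): Grey sharpening stone lying flat, 200 x 66 x 28 mm; its centre, x along its length. Bystander.
- tin_mid (a point): Brown round tin, 80 mm in diameter and 75 mm tall, with bits of steel standing in it up to 125 mm; point on its axis 40 mm up. Bystander.
Not all that is in view belongs to the job. What is meant by the part that bears grip_tab is not turquoise, and is the larger of those in its own colour.

How it is judged:
At the end, for the whole second after the job is handed in: The carrier hangs at rest on the free stud, let go: the seat of its slot over the stud to 4 mm sideways, between the batten's face and the stud's head, at the stud's height (stud axis 155 to 185 mm up), within 0.2 rad of upright, its weight borne by the rack (y of hook in the frame of rack between -0.004 and 0.004 m and x of hook in the frame of rack between 0 and 0.018 m and z of hook in the frame of rack between 0.155 and 0.193 m and angle between hook's own z axis and vertical below 0.2 rad and contact force between carrier and rack above 2 N and linear speed of carrier below 0.03 m/s and angular speed of carrier below 0.3 rad/s); the robot touches nothing.
It fails at once if the carrier was pressed on the rack with more than 25 N (contact force between carrier and rack above 25 N).
It fails at once if the arm pushed the rack with more than 25 N (contact force between any of the arm, the fingers and rack above 25 N).
It fails at once if the carrier was tipped by more than 0.5 rad (angle between hook's own z axis and vertical above 0.5 rad).
It fails at once if a bystander was moved more than 20 mm (distance of any of mallet_mid, stone_mid, tin_mid from where it was at the start of the episode above 0.02 m).
It also fails if it takes over 67 s, if anything falls off the work surface, if the arm or the gripper's body presses on something with over 40 N, if the wrist force passes 120 N, or if a joint passes its speed limit or range.

## Working session

There is one attempt and no reset: what is moved stays moved. The work goes in short steps, Python scripts to look and compute and a shell command to move; the robot and the scene stay as the last step left them, time stands still between calls to the robot, and variables do not carry over. Pictures are saved under pics/ and viewed, about 8 in all and at most 12, crops included, and the job is handed in when it is done.

```bash
ls; mkdir -p pics; python3 - <<'E'
from cell import robot
import cv2,numpy as np
o=robot.observe();print(o)
for c in("scene","top"):
    im=robot.capture(c);cv2.imwrite(f"pics/{c}0.png",im)
    i=robot.camera_info(c);print(c,i)
    for l in("grip_tab","block_mid","hook","jaw","rack","slot_foot","mallet_mid","stone_mid","tin_mid"):
        print(l,[([round(float(v)) for v in d["location"]],round(d["confidence"],2)) for d in robot.boxes_of(l,c)])
E
```

```text
pics
{'t': 0.0, 'joints': array([ 1.1811845 ,  0.57652821,  0.02484311,  1.43794124, -0.01500075,
        1.12899045, -0.05650496]), 'dq': array([-0.00040866, -0.00141993,  0.00127515,  0.00020524, -0.00227408,
        0.00199625, -0.00162229]), 'joint_efforts': array([ 2.26778966e-04, -7.65767813e+01,  2.25047439e+00, -2.85963285e+01,
        1.53135869e-02,  1.27767542e-02,  9.94496048e-06]), 'tool_pos': array([ 0.20309309, -0.64325639,  0.24443351]), 'ee_rot': array([ 9.88330077e-01,  1.52325150e-01, -1.70961953e-04, -8.23787335e-04]), 'force': array([ 0.99499002, -0.03922612, -1.130472  ]), 'wrist_torque': array([ 0.0455346 ,  0.01988435, -0.01028485]), 'width': 0.08511392283599864}
scene {'camera_matrix': array([[528.18530725,   0.        , 290.50456483],
       [  0.        , 528.18530725, 206.6549694 ],
       [  0.        ,   0.        ,   1.        ]]), 'k1': -0.009074128608558468, 'extrinsics': array([[ 0.58752195,  0.47221462, -0.65713873,  1.39500439],
       [ 0.80918627, -0.33685663,  0.48139921, -0.66304585],
       [ 0.00596221, -0.81458024, -0.58002025,  0.91351518],
[... 669 characters left out ...]
'extrinsics': array([[ 0.02241697, -0.98599087,  0.16528606,  0.30541591],
       [-0.99973662, -0.02129515,  0.00855632, -0.03057553],
       [-0.00491667, -0.16543433, -0.98620855,  1.45920833],
       [ 0.        ,  0.        ,  0.        ,  1.        ]])}
grip_tab [([347, 228], 0.94), ([394, 280], 0.66), ([330, 271], 0.55)]
block_mid [([394, 278], 0.79), ([347, 229], 0.57)]
hook [([328, 270], 0.94), ([395, 278], 0.89)]
jaw [([329, 271], 0.98), ([345, 229], 0.88), ([393, 277], 0.57)]
rack [([203, 200], 0.79), ([160, 276], 0.28)]
slot_foot [([202, 199], 0.96), ([348, 227], 0.33)]
mallet_mid [([161, 277], 0.77)]
stone_mid [([341, 170], 0.81)]
tin_mid [([400, 195], 0.85), ([346, 232], 0.73)]
```

View pics/scene0.png

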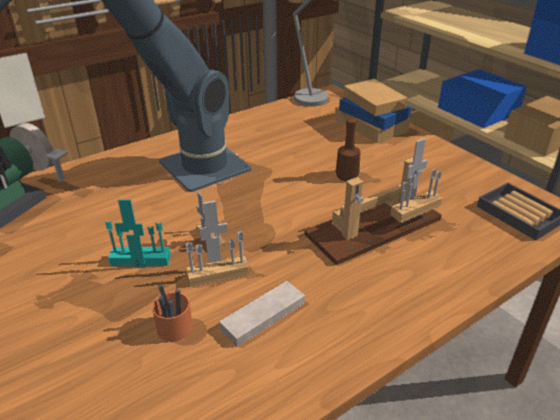

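View pics/top0.png

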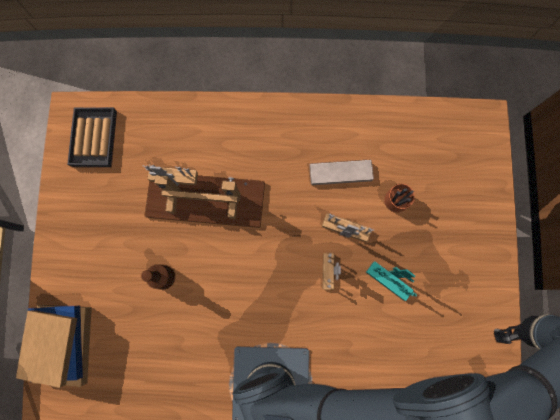

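Two wooden carriers: A at top (347,228) / scene (213,250) and B, apparently smaller, at top (330,271) / scene (204,220). There is also a turquoise one at top (393,280) / scene (135,248). A looks like the larger one, and a close crop will check that.

```bash
python3 - <<'E'
import cv2,numpy as np
a=cv2.imread("pics/scene0.png")[185:295,165:265];b=cv2.imread("pics/top0.png")[200:300,310:385]
c=cv2.imread("pics/top0.png")[160:235,140:270]
a=cv2.resize(a,None,fx=4,fy=4,interpolation=2)
b=cv2.resize(b,None,fx=4.4,fy=4.4,interpolation=2)
cv2.imwrite("pics/crop1.png",np.hstack([a,b]))
d=cv2.imread("pics/scene0.png")[135:260,300:450]
cv2.imwrite("pics/crop2.png",np.vstack([cv2.resize(d,(600,500)[:2],interpolation=2)]))
E
cat > h.py <<'E'
from cell import robot
import numpy as np,cv2
from scipy.spatial.transform import Rotation as R
def ray(info,uv):
    K=info["camera_matrix"];E=info["extrinsics"]
    d=np.array([(uv[0]-K[0,2])/K[0,0],(uv[1]-K[1,2])/K[1,1]]);s=d.copy()
    for _ in range(20): s=d/(1+info["k1"]*(s@s))
    return E[:3,3],E[:3,:3]@np.array([s[0],s[1],1])
def atz(info,uv,z):
    o,d=ray(info,uv);return o+d*(z-o[2])/d[2]
def tri(l):
    A=0;b=0
    for i,uv in l:
        o,d=ray(i,uv);d=d/np.linalg.norm(d);P=np.eye(3)-np.outer(d,d);A=A+P;b=b+P@o
    p=np.linalg.solve(A,b);return p
def proj(info,p):
    E=info["extrinsics"];c=(np.atleast_2d(p)-E[:3,3])@E[:3,:3];s=c[:,:2]/c[:,2:];s=s*(1+info["k1"]*(s**2).sum(1,keepdims=True))
    K=info["camera_matrix"];return s*[K[0,0],K[1,1]]+[K[0,2],K[1,2]]
E
```

```text
(no output)
```

View pics/crop1.png

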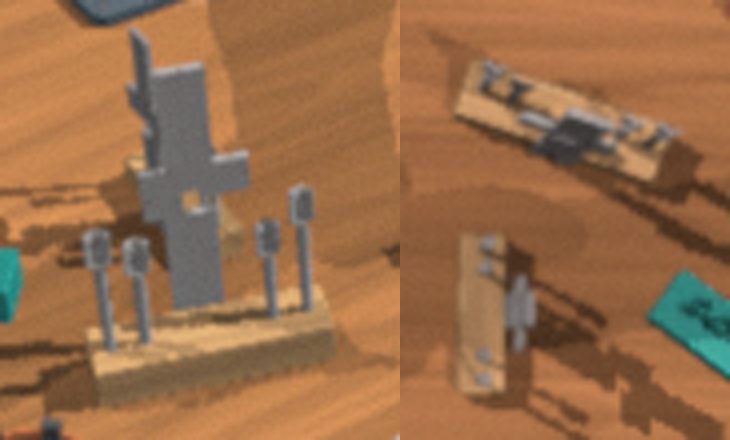

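View pics/crop2.png

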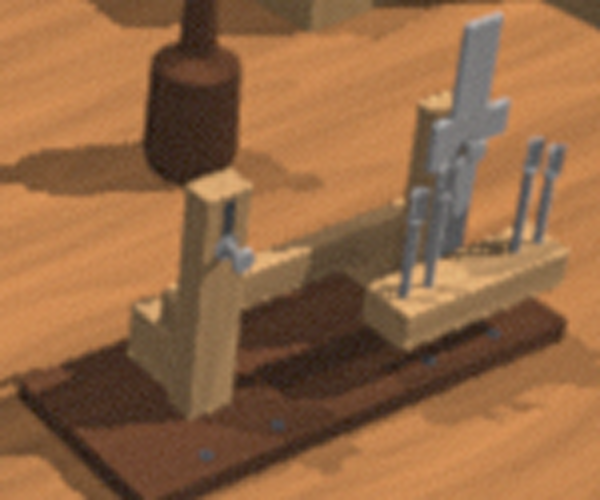

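Crop 1 shows A complete: front facing the scene camera, jaw pointing right at about scene (225,228), B smaller behind it. So A is the one. Crop 2 shows the stud's head on the left batten at about scene (359,199).

```bash
python3 - <<'E'
from h import *
it=robot.camera_info("top");isc=robot.camera_info("scene")
P=lambda v:print(np.round(v,4))
c=[atz(it,u,.03) for u in((327,213.6),(322.5,226.1),(368,241.4),(373.6,229.5))]
for q in c:P(q)
print("block scene corners front top L/R:")
s=[atz(isc,(165+x/4,185+y/4),.03) for x,y in((97,365),(333,322))]
for q in s:P(q)
v=s[1]-s[0];print("yaw y-axis", np.degrees(np.arctan2(-v[0],v[1])),np.linalg.norm(v))
v=c[0]-c[3];print("yaw", np.degrees(np.arctan2(-v[0],v[1])),np.linalg.norm(v))
v=c[1]-c[2];print("yaw", np.degrees(np.arctan2(-v[0],v[1])),np.linalg.norm(v))
print("batten top corners scene")
for x,y in((186,187),(218,203),(252,184),(220,168)):P(atz(isc,(300+x/4,135+y/4),.196))
print("foot of batten");P(atz(isc,(300+190/4,135+418/4),.02));P(atz(isc,(300+235/4,135+402/4),.02))
c=cv2.imread("pics/top0.png")[150:240,135:275]
cv2.imwrite("pics/crop3.png",cv2.resize(c,None,fx=5.5,fy=5.5,interpolation=2))
E
```

```text
[ 0.5342 -0.1661  0.03  ]
[ 0.4941 -0.1522  0.03  ]
[ 0.4487 -0.2956  0.03  ]
[ 0.4866 -0.3136  0.03  ]
block scene corners front top L/R:
[ 0.4871 -0.3015  0.03  ]
[ 0.5375 -0.1641  0.03  ]
yaw y-axis -20.137946795287323 0.14635574826329517
yaw -17.873893729207975 0.15500918060318986
yaw -17.577742258825626 0.15044697013201533
batten top corners scene
[0.5765 0.1103 0.196 ]
[0.602  0.1145 0.196 ]
[0.598  0.1465 0.196 ]
[0.5721 0.1427 0.196 ]
foot of batten
[0.5946 0.1138 0.02  ]
[0.5994 0.15   0.02  ]
```

View pics/crop3.png

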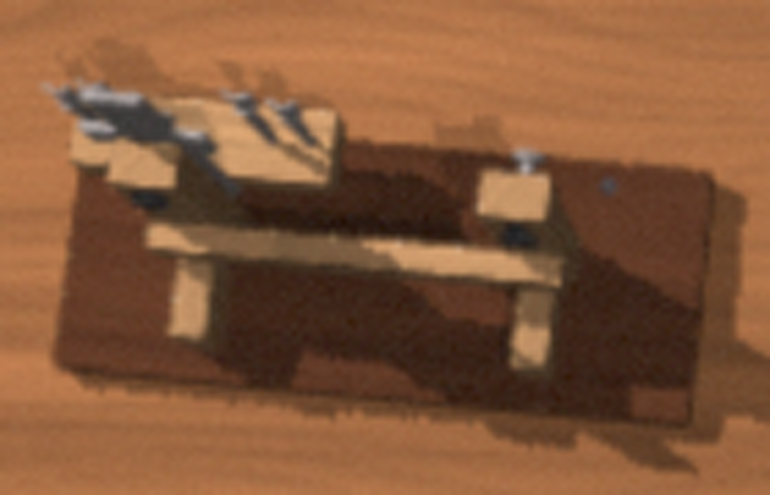

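```bash
python3 - <<'E'
from h import *
it=robot.camera_info("top");isc=robot.camera_info("scene")
P=lambda v:print(np.round(v,4))
T=lambda x,y,z:atz(it,(135+x/5.5,150+y/5.5),z)
S=lambda x,y,z:atz(isc,(300+x/4,135+y/4),z)
for x,y in((484,168),(552,173),(548,221),(478,215)):P(T(x,y,.196))
def yaw(a,b):v=a-b;print("yaw",np.degrees(np.arctan2(-v[0],v[1])),np.linalg.norm(v))
yaw(T(60,370,.02),T(690,425,.02)); yaw(T(75,170,.02),T(713,172,.02))
yaw(S(565,325,.02),S(130,505,.02))
t=(135+526/5.5,150+160/5.5); s=(300+238/4,135+258/4)
print("stud head");p=tri([(it,t),(isc,s)]);P(p);P(proj(it,p)-t)
# grip tab top: scene strap top mid, top view
ts=(165+180/4,185+66/4)
tt=(310+(585-400)/4.4,200+118/4.4)
p=tri([(isc,ts)]*1+[(it,tt)]);print("tab top");P(p);P(proj(it,p)-tt);P(atz(isc,ts,.21))
o=robot.observe();r=R.from_quat(o["ee_rot"]);P(r.as_matrix());
iw=robot.camera_info("wrist");E=iw["extrinsics"];P(r.inv().apply(E[:3,3]-o["tool_pos"]));P(r.as_matrix().T@E[:3,:3]);print(iw["camera_matrix"][0,0])
E
```

```text
[0.596  0.1443 0.196 ]
[0.5941 0.1091 0.196 ]
[0.5688 0.1101 0.196 ]
[0.5712 0.1463 0.196 ]
yaw -3.677282503351314 0.3700541361957563
yaw 0.9010584056343257 0.3780420799698115
yaw -4.825562358037952 0.3777043203309887
stud head
[0.6105 0.1279 0.1539]
[[-0.0122 -0.0097]]
tab top
[ 0.4703 -0.2185  0.2084]
[[-0.0359 -0.0195]]
[ 0.4725 -0.2194  0.21  ]
[[ 0.9536  0.3011  0.    ]
 [ 0.3011 -0.9536  0.    ]
 [ 0.     -0.     -1.    ]]
[ 0.0674 -0.0002 -0.1285]
[[-7.000e-04 -9.646e-01 -2.638e-01]
 [ 1.000e+00 -7.000e-04 -2.000e-04]
 [ 0.000e+00 -2.638e-01  9.646e-01]]
297.9511616353345
```

```bash
cat >> h.py <<'E'
def need(pos,yawdeg):
    """print shift/turn numbers to bring TCP to pos, tool down with tool y at yawdeg"""
    o=robot.observe();r=R.from_quat(o["ee_rot"]);a=np.radians(yawdeg)
    y=np.array([np.cos(a),np.sin(a),0]);z=np.array([0,0,-1.]);x=np.cross(y,z)
    t=R.from_matrix(np.c_[x,y,z]);d=(r.inv()*t).as_rotvec()
    print("t",round(o["t"],2),"shift",np.round(r.inv().apply(np.array(pos)-o["tool_pos"])/.75,4),"turn",np.round(d/(2*np.pi),4),"force",np.round(o["force"],1))
E
python3 -m creep '[[[0.26,-0.215,-0.113],[0,0,-0.075],-1],[[0.26,-0.215,-0.113],[0,0,-0.075],-1],[[0.26,-0.215,-0.113],[0,0,-0.075],-1],[[0.26,-0.215,-0.113],[0,0,-0.075],-1],[[0.26,-0.215,-0.113],[0,0,-0.075],-1]]'
python3 -c "
from h import *
need([.472,-.219,.33],-18.5);print(robot.observe()['joints'])"
```

```text
t: 1.62
tool_pos: [0.3436, -0.4281, 0.3319]
ee_rot: [0.924, 0.381, 0.001, 0.001]
force: [0.1, -1.1, 0.5]
width: 0.0854
t 1.62 shift [ 0.3179 -0.077   0.0027] turn [ 0.0005 -0.0001 -0.0741] force [ 0.1 -1.1  0.5]
[ 0.91314811  0.31887159 -0.14440009  1.63209824  0.04713189  1.19141475
 -0.02977145]
```

```bash
python3 -m creep '[[[0.318,-0.077,0.003],[0,0,-0.074],-1],[[0.318,-0.077,0.003],[0,0,-0.074],-1],[[0.318,-0.077,0.003],[0,0,-0.074],-1],[[0.318,-0.077,0.003],[0,0,-0.074],-1],[[0.318,-0.077,0.003],[0,0,-0.074],-1]]'
python3 - <<'E'
from h import *
o=robot.observe();i=robot.camera_info("wrist");im=robot.capture("wrist")
need([.472,-.219,.33],-18.5);print(robot.observe()['joints'])
# predicted outline of the strap top edge and block top
a=np.radians(-18.5);x=np.array([np.cos(a),np.sin(a),0]);y=np.array([-x[1],x[0],0]);c=np.array([.472,-.219,0])
def q(u,v,w):return c+u*x+v*y+[0,0,w]
strap=[q(u,v,.21) for u,v in((.0025,.015),(.0025,-.015),(-.0025,-.015),(-.0025,.015))]
blk=[q(u,v,.03) for u,v in((.0455,.075),(.0455,-.075),(.0025,-.075),(.0025,.075))]
for s,col in((strap,(0,0,255)),(blk,(255,0,0))):
    p=proj(i,np.array(s));print(np.round(p,1).tolist())
cv2.imwrite("pics/w1raw.png",im);np.save("w1.npy",i)
cv2.imwrite("pics/w1.png",cv2.resize(im,None,fx=1.4,fy=1.4,interpolation=2))
E
```

```text
t: 2.25
tool_pos: [0.4724, -0.2188, 0.3278]
ee_rot: [0.811, 0.585, 0.001, -0.0]
force: [-0.2, -1.5, 0.8]
width: 0.0854
t 2.3 shift [ 0.0039  0.0002 -0.0032] turn [-0.     -0.     -0.0004] force [-0.2 -0.4  0.6]
[ 0.60171305  0.28808086 -0.33830091  1.69917115  0.10229646  1.17183224
 -0.08914401]
[[283.3, 194.7], [283.2, 228.5], [277.5, 228.5], [277.4, 194.7]]
[[313.8, 124.7], [310.9, 228.4], [282.3, 228.4], [282.5, 124.7]]
```

View pics/w1.png

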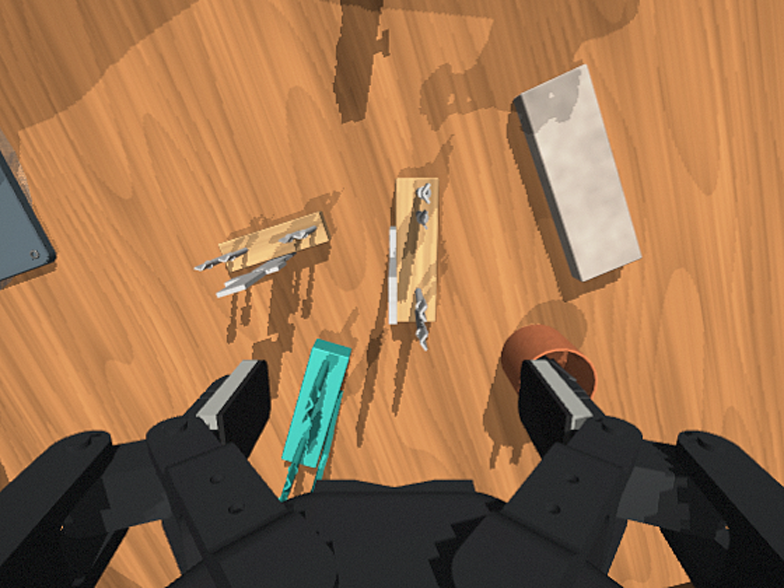

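The strap top edge shows at about (281,163–231) and the block at (284–313,127–230), in wrist-image pixels. Both are within 2 px of the prediction, and the yaw fits. Descending.

```bash
python3 -c "
from h import *
need([.4722,-.2203,.188],-18.5)"
```

```text
t 2.3 shift [0.0023 0.0011 0.1862] turn [-0.     -0.     -0.0004] force [-0.2 -0.4  0.6]
```

```bash
python3 -m creep '[[[0.0023,0.001,0.06],[0,0,0],-1],[[0.0023,0.001,0.12],[0,0,0],-1],[[0.0023,0.001,0.16],[0,0,0],-1],[[0.0023,0.001,0.186],[0,0,0],-1],[[0.0023,0.001,0.186],[0,0,0],-1]]'
python3 -m creep '[[[0,0,0],[0,0,0],0.5],[[0,0,0],[0,0,0],1],[[0,0,0],[0,0,0],1],[[0,0,0],[0,0,0],1],[[0,0,0],[0,0,0],1]]'
python3 -m creep '[[[0,0,0],[0,0,0],1],[[0,0,0],[0,0,0],1],[[0,0,0],[0,0,0],1],[[0,0,0],[0,0,0],1]]'
python3 -c "
from h import *
need([.4722,-.2203,.188],-18.5);print(robot.observe()['wrist_torque'])"
```

```text
t: 2.92
tool_pos: [0.4698, -0.2231, 0.187]
ee_rot: [0.814, 0.581, -0.001, -0.001]
force: [0.7, -0.0, 0.2]
width: 0.0855
t: 3.55
tool_pos: [0.4714, -0.2212, 0.1885]
ee_rot: [0.813, 0.582, -0.0, -0.0]
force: [-1.7, 0.4, 4.0]
width: 0.0043
t: 4.05
tool_pos: [0.4715, -0.2212, 0.1885]
ee_rot: [0.813, 0.582, 0.0, -0.0]
force: [-1.1, 1.1, 4.8]
width: 0.0042
t 4.05 shift [0.0015 0.0005 0.0007] turn [-0.     -0.     -0.0009] force [-1.1  1.1  4.8]
[0.40466299 0.46243004 0.00793116]
```

```bash
python3 -m creep '[[[0,0,-0.02],[0,0,0],1],[[0,0,-0.06],[0,0,0],1],[[0,0,-0.1],[0,0,0],1],[[0,0,-0.133],[0,0,0],1],[[0,0,-0.133],[0,0,0],1]]'
python3 -c "
from h import *
need([.593,.0077,.29],-4.5);print(robot.observe()['wrist_torque'])"
```

```text
t: 4.68
tool_pos: [0.4721, -0.2217, 0.2896]
ee_rot: [0.813, 0.582, 0.001, 0.001]
force: [0.2, -0.5, -7.6]
width: 0.0042
t 4.67 shift [ 0.3415  0.0537 -0.0004] turn [ 0.0005  0.0001 -0.0399] force [ 0.2 -0.5 -7.6]
[-0.01626482  0.14089172  0.01802903]
```

```bash
python3 -m creep '[[[0.02,0.003,0],[0,0,-0.003],1],[[0.06,0.01,0],[0,0,-0.008],1],[[0.1,0.016,0],[0,0,-0.013],1],[[0.14,0.022,0],[0,0,-0.018],1],[[0.18,0.028,0],[0,0,-0.021],1]]'
python3 -c "
from h import *
need([.593,.0077,.29],-4.5)"
```

```text
t: 5.3
tool_pos: [0.5349, -0.0982, 0.2864]
ee_rot: [0.772, 0.635, -0.001, -0.001]
force: [-0.2, -0.0, -6.4]
width: 0.0042
t 5.3 shift [ 0.1535  0.0488 -0.0048] turn [-0.0004 -0.0001 -0.0184] force [-0.2 -0.  -6.4]
```

```bash
python3 -m creep '[[[0.05,0.016,0],[0,0,-0.006],1],[[0.09,0.03,0],[0,0,-0.012],1],[[0.125,0.04,-0.003],[0,0,-0.018],1],[[0.148,0.047,-0.003],[0,0,-0.018],1],[[0.148,0.047,-0.003],[0,0,-0.018],1]]'
python3 - <<'E'
from h import *
need([.593,.0077,.29],-4.5)
i=robot.camera_info("wrist");im=robot.capture("wrist");np.save("w2.npy",i,allow_pickle=True)
cv2.imwrite("pics/w2.png",im)
for l in("rack","slot_foot","hook","block_mid"):
    print(l,[([round(float(v)) for v in d["location"]],round(d["confidence"],2)) for d in robot.boxes_of(l,"wrist")])
a=np.radians(-4.5);x=np.array([np.cos(a),np.sin(a),0]);y=np.array([-x[1],x[0],0]);c=np.array([.594,.128,0])
q=lambda u,v,w:c+u*x+v*y+[0,0,w]
print("batten top",np.round(proj(i,np.array([q(0,.018,.196),q(0,-.018,.196),q(-.024,-.018,.196),q(-.024,.018,.196)]))).tolist())
print("head",np.round(proj(i,np.array([q(.018,0,.157)]))).tolist())
cv2.imwrite("pics/w2z.png",cv2.resize(im,None,fx=1.42,fy=1.42,interpolation=2))
E
```

```text
t: 5.92
tool_pos: [0.5912, 0.0036, 0.2892]
ee_rot: [0.735, 0.678, -0.0, -0.001]
force: [-0.2, 0.3, -7.3]
width: 0.0041
t 5.92 shift [ 0.0056  0.002  -0.0011] turn [-0.0003 -0.0002 -0.0005] force [-0.2  0.3 -7.3]
rack [([254, 72], 0.63)]
slot_foot [([252, 75], 0.92)]
hook [([302, 199], 0.96), ([119, 307], 0.93)]
block_mid [([302, 198], 0.97), ([121, 308], 0.62)]
batten top [[269.0, 11.0], [270.0, 71.0], [235.0, 71.0], [233.0, 11.0]]
head [[294.0, 56.0]]
```

View pics/w2z.png

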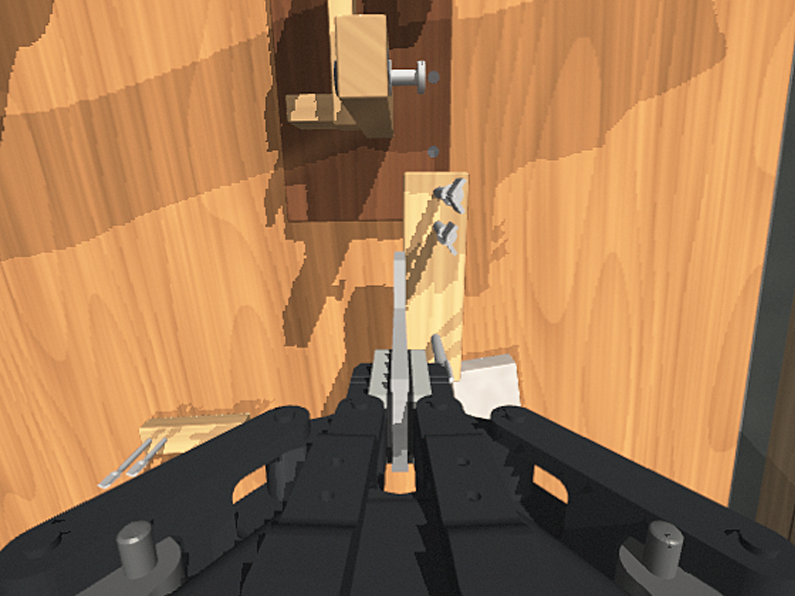

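```bash
python3 - <<'E'
from h import *
from scipy.optimize import least_squares
w=np.load("w2.npy",allow_pickle=True).item();it=robot.camera_info("top");isc=robot.camera_info("scene")
bt=np.array([(0,.018,.196),(0,-.018,.196),(-.024,-.018,.196),(-.024,.018,.196)])
bw=np.array([(387,14),(387,98),(338,98),(336,14)])/1.42
tw=np.array([(484,168),(552,173),(548,221),(478,215)])/5.5+[135,150]
hw=np.array([421,77])/1.42;hs=np.array((300+238/4,135+258/4))
def f(p,full=False):
    a=p[2];x=np.array([np.cos(a),np.sin(a),0]);y=np.array([-x[1],x[0],0]);W=lambda q:np.array([p[0],p[1],0])+np.outer(q[:,0],x)+np.outer(q[:,1],y)+np.outer(q[:,2],[0,0,1])
    h=W(np.array([[.018,0,p[3]]]))
    r=[(proj(w,W(bt))-bw).ravel(),.5*(proj(it,W(bt))-tw).ravel(),(proj(w,h)-hw).ravel(),(proj(isc,h)-hs).ravel()]
    return r if full else np.concatenate(r)
s=least_squares(f,[.596,.129,-.09,.16]);print(np.round(s.x,4),np.degrees(s.x[2]));[print(np.round(r,1)) for r in f(s.x,True)]
o=robot.observe();r=R.from_quat(o["ee_rot"]);X=r.apply([0,1,0]);Y=r.apply([1,0,0]);b=o["tool_pos"]+[0,0,.0015]
q=[b+X*u+Y*.075+[0,0,-.16] for u in(.0025,.0455)]
print("block end pred",np.round(proj(w,np.array(q)),1).tolist(),"seen",[[285,121],[331,121]])
print("carrier tilt x,y",np.degrees(np.arctan2(X[2],1)),np.degrees(np.arctan2(Y[2],1)))
c=np.array([s.x[0],s.x[1],0]);a=s.x[2];x=np.array([np.cos(a),np.sin(a),0]);y=np.array([-x[1],x[0],0])
for yy in(-.12,-.025):
    need(c+.0085*x+yy*y+[0,0,.201+.0675],np.degrees(a))
E
```

```text
[ 0.5962  0.1287 -0.0866  0.1569] -4.959978805560864
[ 0.2 -0.3  0.3  0.5 -0.3  0.4 -0.7 -0.4]
[-0.4 -0.3 -0.3 -0.1 -0.5 -0.3 -0.4 -0.5]
[0.4 0.4]
[ 0.8 -0.2]
block end pred [[283.9, 124.9], [330.4, 125.1]] seen [[285, 121], [331, 121]]
carrier tilt x,y -0.031080538239474667 -0.04239273341408725
t 6.17 shift [0.0111 0.0037 0.0288] turn [-0.0001  0.0001  0.0002] force [-0.5 -0.1 -6.5]
t 6.17 shift [0.1378 0.0038 0.0287] turn [-0.0001  0.0001  0.0002] force [-0.5 -0.1 -6.5]
```

```bash
python3 -m creep '[[[0.01,0.0037,0.014],[0,0,0],1],[[0.01,0.0037,0.0287],[0,0,0],1],[[0.03,0.0037,0.0287],[0,0,0],1],[[0.05,0.0037,0.0287],[0,0,0],1],[[0.07,0.0038,0.0287],[0,0,0],1]]'
python3 -m creep '[[[0.02,0,0],[0,0,0],1],[[0.04,0,0],[0,0,0],1],[[0.055,0,0],[0,0,0],1],[[0.062,0,0],[0,0,0],1],[[0.062,0,0],[0,0,0],1]]'
cat >> h.py <<'E'
def rk(dy=0):
    "TCP in rack frame (m) as hook position, from the nominal grip"
    o=robot.observe();a=-.0866;d=o["tool_pos"]-[.5962,.1287,.0675];r=R.from_euler("z",-a)
    print("t",round(o["t"],2),"hook rack mm",np.round(r.apply(d)*1e3,1),"F rack",np.round(r.apply(o["force"]),1),"M",np.round(r.apply(o["wrist_torque"]),2),"w",round(o["width"],4))
    return o
E
python3 - <<'E'
from h import *
o=rk();i=robot.camera_info("wrist");im=robot.capture("wrist");cv2.imwrite("pics/w3r.png",im)
r=R.from_quat(o["ee_rot"]);X=r.apply([0,1,0]);Y=r.apply([1,0,0]);b=o["tool_pos"]+[0,0,.0015]
for n,q in dict(jawtip=(0,.036,-.057),jawtip2=(0,.036,-.075),blk=(.0025,.075,-.16),blkf=(.0455,.075,-.16)).items():print(n,np.round(proj(i,b+X*q[0]+Y*q[1]+[0,0,q[2]]),1))
cv2.imwrite("pics/w3.png",cv2.resize(im[60:320,160:420],None,fx=2.3,fy=2.3,interpolation=2))
E
```

```text
t: 6.8
tool_pos: [0.5987, 0.0555, 0.2692]
ee_rot: [0.736, 0.677, 0.0, 0.0]
force: [0.6, -0.8, -6.8]
width: 0.0042
t: 7.42
tool_pos: [0.6023, 0.1001, 0.2687]
ee_rot: [0.736, 0.677, -0.0, 0.0]
force: [-0.3, -0.3, -7.7]
width: 0.0041
t 7.42 hook rack mm [  8.6 -28.  201.2] F rack [-0.2 -0.4 -7.7] M [-0.01  0.15  0.05] w 0.0041
jawtip [[280.4 181.7]]
jawtip2 [[280.4 177.2]]
blk [[283.3 121. ]]
blkf [[330. 121.]]
```

View pics/w3.png

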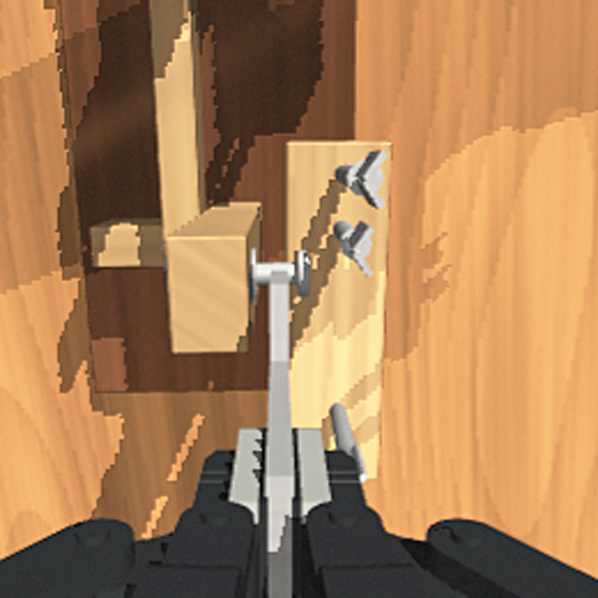

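The jaw tip is at wrist pixel (281,176), over the stud and midway between batten face and head. The block end is where predicted. Lowering by feel.

```bash
python3 -m creep '[[[0,0,0.008],[0,0,0],1],[[0,0,0.016],[0,0,0],1],[[0,0,0.024],[0,0,0],1],[[0,0,0.03],[0,0,0],1],[[0,0,0.03],[0,0,0],1]]'; python3 -c "
from h import *
rk()"
python3 -m creep '[[[0,0,0.0013],[0,0,0],1],[[0,0,0.0026],[0,0,0],1],[[0,0,0.004],[0,0,0],1],[[0,0,0.004],[0,0,0],1]]'; python3 -c "
from h import *
rk()"
python3 -m creep '[[[0,0,0.0013],[0,0,0],1],[[0,0,0.0026],[0,0,0],1],[[0,0,0.0026],[0,0,0],1]]'; python3 -c "
from h import *
rk()"
```

```text
t: 8.1
tool_pos: [0.6021, 0.0998, 0.2458]
ee_rot: [0.736, 0.677, -0.0, -0.0]
force: [-1.1, -0.0, -6.8]
width: 0.0038
t 8.1 hook rack mm [  8.4 -28.2 178.3] F rack [-1.1 -0.1 -6.8] M [-0.01  0.06 -0.01] w 0.0038
t: 8.6
tool_pos: [0.6023, 0.0999, 0.2432]
ee_rot: [0.736, 0.677, -0.0, -0.0]
force: [-0.6, -0.2, -7.0]
width: 0.0042
t 8.6 hook rack mm [  8.6 -28.2 175.7] F rack [-0.6 -0.2 -7. ] M [-0.03  0.07 -0.01] w 0.0042
t: 8.98
tool_pos: [0.6023, 0.0999, 0.2412]
ee_rot: [0.736, 0.677, -0.0, -0.0]
force: [-0.1, -0.2, -7.3]
width: 0.004
t 8.97 hook rack mm [  8.5 -28.2 173.7] F rack [-0.1 -0.2 -7.3] M [ 0.03  0.06 -0.04] w 0.004
```

```bash
for k in 1 2 ; do python3 -m creep '[[[0,0,0.0013],[0,0,0],1],[[0,0,0.0026],[0,0,0],1],[[0,0,0.0026],[0,0,0],1]]' >/dev/null; python3 -c "
from h import *
rk()"; done
```

```text
t 9.35 hook rack mm [  8.5 -28.1 171.8] F rack [ 0.7 -0.2 -6.1] M [0.02 0.11 0.07] w 0.0041
t 9.72 hook rack mm [  8.5 -28.1 169.8] F rack [-0.2 -0.5 -7.2] M [0.05 0.09 0.  ] w 0.0042
```

```bash
python3 -m creep '[[[0,0,0.0013],[0,0,0],1],[[0,0,0.0013],[0,0,0],1]]' >/dev/null; python3 -c "
from h import *
rk()"
python3 -m creep '[[[0,0,0.0013],[0,0,0],1],[[0,0,0.0013],[0,0,0],1]]' >/dev/null; python3 -c "
from h import *
rk()"
```

```text
t 9.97 hook rack mm [  8.5 -28.1 168.9] F rack [ 0.4 -1.  -7.2] M [-0.01  0.05 -0.06] w 0.0043
t 10.22 hook rack mm [  8.5 -28.1 167.9] F rack [-0.5  0.9 -7.4] M [0.   0.05 0.  ] w 0.0045
```

```bash
python3 -m creep '[[[0,0,0.0013],[0,0,0],1],[[0,0,0.0013],[0,0,0],1]]' >/dev/null; python3 -c "
from h import *
rk()"
```

```text
t 10.47 hook rack mm [  8.5 -28.1 166.9] F rack [ 0.4 -0.5 -7.5] M [-0.03  0.07 -0.01] w 0.004
```

```bash
python3 -m creep '[[[0,0,0.0013],[0,0,0],1],[[0,0,0.0013],[0,0,0],1]]' >/dev/null; python3 -c "
from h import *
rk()"
```

```text
t 10.72 hook rack mm [  8.5 -28.1 165.9] F rack [-0.2 -0.8 -7.4] M [ 0.01  0.08 -0.01] w 0.0043
```

```bash
python3 -m creep '[[[0,0,0.0013],[0,0,0],1],[[0,0,0.0013],[0,0,0],1]]' >/dev/null; python3 -c "
from h import *
rk()"
```

```text
t 10.97 hook rack mm [  8.6 -28.1 165.1] F rack [ 0.  -0.4 -6. ] M [-0.03  0.09 -0.  ] w 0.0043
```

```bash
python3 -m creep '[[[0,0,0.0013],[0,0,0],1],[[0,0,0.0013],[0,0,0],1]]' >/dev/null; python3 -c "
from h import *
rk()"
```

```text
t 11.22 hook rack mm [  8.8 -28.1 164.7] F rack [-0.1 -1.6  1.8] M [-0.22  0.5   0.03] w 0.0045
```

Contact is clear: Fz went from −7.4 to +1.8 N at a nominal hook height of about 165.2 mm, so the stud axis is at about 155 mm. Now I back up 1.5 mm above touch and slide in +y.

```bash
python3 -m creep '[[[0,0,-0.002],[0,0,0],1],[[0,0,-0.0037],[0,0,0],1],[[0,0,-0.0037],[0,0,0],1]]'; python3 -c "
from h import *
rk()"
```

```text
t: 11.6
tool_pos: [0.6022, 0.0999, 0.2341]
ee_rot: [0.736, 0.677, -0.0, -0.0]
force: [-0.7, 0.4, -7.2]
width: 0.004
t 11.6 hook rack mm [  8.5 -28.1 166.6] F rack [-0.7  0.4 -7.2] M [-0.02  0.04  0.01] w 0.004
```

```bash
python3 -m creep '[[[0.003,0,0],[0,0,0],1],[[0.006,0,0],[0,0,0],1],[[0.008,0,0],[0,0,0],1],[[0.008,0,0],[0,0,0],1]]' >/dev/null; python3 -c "
from h import *
rk()"
```

```text
t 12.1 hook rack mm [  8.5 -21.8 166.8] F rack [-0.2 -0.1 -6.7] M [ 0.04  0.05 -0.01] w 0.0042
```

```bash
python3 -m creep '[[[0.003,0,0],[0,0,0],1],[[0.006,0,0],[0,0,0],1],[[0.008,0,0],[0,0,0],1],[[0.008,0,0],[0,0,0],1]]' >/dev/null; python3 -c "
from h import *
rk()"
```

```text
t 12.6 hook rack mm [  8.5 -15.9 166.8] F rack [-0.3 -0.5 -6.7] M [0.03 0.11 0.03] w 0.004
```

No contact yet. Continuing.

```bash
python3 -m creep '[[[0.003,0,0],[0,0,0],1],[[0.006,0,0],[0,0,0],1],[[0.008,0,0],[0,0,0],1],[[0.008,0,0],[0,0,0],1]]' >/dev/null; python3 -c "
from h import *
rk()"
```

```text
t 13.1 hook rack mm [  8.5  -9.9 166.8] F rack [ 0.2  0.  -6.5] M [0.04 0.06 0.06] w 0.0043
```

```bash
python3 -m creep '[[[0.003,0,0],[0,0,0],1],[[0.006,0,0],[0,0,0],1],[[0.008,0,0],[0,0,0],1],[[0.008,0,0],[0,0,0],1]]' >/dev/null; python3 -c "
from h import *
rk()"
```

```text
t 13.6 hook rack mm [  8.5  -3.9 166.8] F rack [-0.1 -0.3 -8.1] M [0.06 0.04 0.04] w 0.0045
```

```bash
python3 -m creep '[[[0.0013,0,0],[0,0,0],1],[[0.0026,0,0],[0,0,0],1],[[0.0026,0,0],[0,0,0],1]]' >/dev/null; python3 -c "
from h import *
rk()"
```

```text
t 13.97 hook rack mm [  8.5  -2.1 166.9] F rack [-0.  -0.2 -6.9] M [ 0.04  0.06 -0.04] w 0.0041
```

```bash
python3 -m creep '[[[0.0013,0,0],[0,0,0],1],[[0.0013,0,0],[0,0,0],1]]' >/dev/null; python3 -c "
from h import *
rk()"
```

```text
t 14.22 hook rack mm [  8.5  -1.1 166.9] F rack [ 0.6  0.1 -7.5] M [-0.05  0.06  0.03] w 0.0041
```

```bash
python3 -m creep '[[[0.0013,0,0],[0,0,0],1],[[0.0013,0,0],[0,0,0],1]]' >/dev/null; python3 -c "
from h import *
rk()"
```

```text
t 14.47 hook rack mm [ 8.500e+00 -1.000e-01  1.669e+02] F rack [ 0.5  0.4 -6.8] M [ 0.04  0.09 -0.  ] w 0.0041
```

```bash
python3 -m creep '[[[0.0013,0,0],[0,0,0],1],[[0.0013,0,0],[0,0,0],1]]' >/dev/null; python3 -c "
from h import *
rk()"
```

```text
t 14.72 hook rack mm [  8.5   0.9 166.9] F rack [-0.   0.2 -6.6] M [0.04 0.07 0.  ] w 0.0044
```

```bash
python3 -m creep '[[[0.0013,0,0],[0,0,0],1],[[0.0013,0,0],[0,0,0],1]]' >/dev/null; python3 -c "
from h import *
rk()"
```

```text
t 14.97 hook rack mm [  8.5   1.9 166.9] F rack [-0.7  1.  -7.5] M [0.05 0.1  0.01] w 0.0042
```

```bash
python3 -m creep '[[[0.0013,0,0],[0,0,0],1],[[0.0013,0,0],[0,0,0],1]]' >/dev/null; python3 -c "
from h import *
rk()"
```

```text
t 15.22 hook rack mm [  8.5   2.3 166.8] F rack [-0.5 -2.  -6.8] M [-0.51  0.1   0.01] w 0.0044
```

Blind end felt at nominal y ≈ +2.1 mm (true +1.5). Backing off 2 mm to centre, then lowering into the pocket.

```bash
python3 -m creep '[[[-0.003,0,0],[0,0,0],1],[[-0.003,0,0],[0,0,0],1],[[-0.003,0,0.0013],[0,0,0],1],[[-0.003,0,0.0026],[0,0,0],1],[[-0.003,0,0.0026],[0,0,0],1]]' >/dev/null; python3 -c "
from h import *
rk()"
```

```text
t 15.85 hook rack mm [  8.4   0.5 164.7] F rack [-0.4  0.5 -6.8] M [-0.03  0.08 -0.04] w 0.0042
```

```bash
python3 -m creep '[[[0,0,0.0013],[0,0,0],1],[[0,0,0.0013],[0,0,0],1]]' >/dev/null; python3 -c "
from h import *
rk()"
```

```text
t 16.1 hook rack mm [  8.5   0.5 163.8] F rack [-0.3 -0.3 -6.8] M [-0.01  0.09  0.04] w 0.0041
```

```bash
python3 -m creep '[[[0,0,0.0013],[0,0,0],1],[[0,0,0.0013],[0,0,0],1]]' >/dev/null; python3 -c "
from h import *
rk()"
```

```text
t 16.35 hook rack mm [  8.5   0.4 162.9] F rack [-0.1 -0.2 -6.7] M [-0.    0.04 -0.02] w 0.0046
```

Already 2.3 mm below the jaw's touch height with no load, so the stud is in the pocket.

```bash
python3 -m creep '[[[0,0,0.0013],[0,0,0],1],[[0,0,0.0026],[0,0,0],1],[[0,0,0.0026],[0,0,0],1]]' >/dev/null; python3 -c "
from h import *
rk()"
```

```text
t 16.73 hook rack mm [  8.5   0.4 160.9] F rack [-0.2 -0.1 -7.5] M [-0.01 -0.    0.  ] w 0.0043
```

```bash
python3 -m creep '[[[0,0,0.0013],[0,0,0],1],[[0,0,0.0013],[0,0,0],1]]' >/dev/null; python3 -c "
from h import *
rk()"
```

```text
t 16.98 hook rack mm [  8.5   0.4 159.9] F rack [-0.6 -0.6 -6.3] M [ 0.04  0.09 -0.04] w 0.0041
```

```bash
python3 -m creep '[[[0,0,0.0013],[0,0,0],1],[[0,0,0.0013],[0,0,0],1]]' >/dev/null; python3 -c "
from h import *
rk()"
```

```text
t 17.23 hook rack mm [  8.5   0.5 159.1] F rack [-0.7 -0.6 -7.1] M [ 0.05  0.08 -0.02] w 0.004
```

```bash
python3 -m creep '[[[0,0,0.001],[0,0,0],1],[[0,0,0.001],[0,0,0],1]]' >/dev/null; python3 -c "
from h import *
rk()"
```

```text
t 17.48 hook rack mm [  8.7   0.5 158.8] F rack [-0.4 -1.1 -0.4] M [-0.14  0.35 -0.  ] w 0.0042
```

Weight taken by the stud: the force went from −7 to −0.4 N at the predicted seat height. Letting go.

```bash
python3 -m creep '[[[0,0,0],[0,0,0],0.7],[[0,0,0],[0,0,0],0.4],[[0,0,0],[0,0,0],0.2],[[0,0,0],[0,0,0],0.2],[[0,0,0],[0,0,0],0.2]]'; python3 - <<'E'
from h import *
rk();i=robot.camera_info("wrist");im=robot.capture("wrist")
cv2.imwrite("pics/w4.png",cv2.resize(im[60:320,160:420],None,fx=2.3,fy=2.3,interpolation=2))
E
```

```text
t: 18.1
tool_pos: [0.6047, 0.1284, 0.2258]
ee_rot: [0.736, 0.677, 0.0, 0.0]
force: [0.2, -0.3, -0.6]
width: 0.0343
t 18.1 hook rack mm [  8.5   0.5 158.3] F rack [ 0.2 -0.3 -0.6] M [ 0.05 -0.05  0.02] w 0.0343
```

View pics/w4.png

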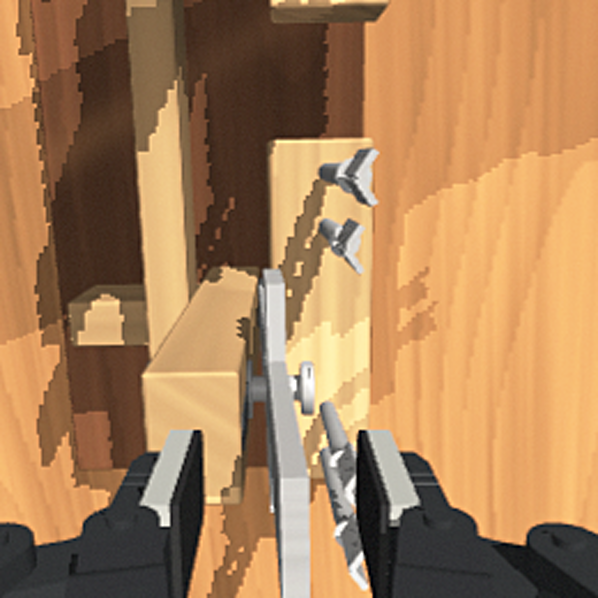

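It hangs on the stud between face (≈250 px in the crop) and head (≈305 px), with the fingers clear on both sides of the tab. Retreating straight up.

```bash
python3 -m creep '[[[0,0,-0.01],[0,0,0],0.2],[[0,0,-0.03],[0,0,0],0.2],[[0,0,-0.06],[0,0,0],0.2],[[0,0,-0.1],[0,0,0],0.2],[[0,0,-0.14],[0,0,0],0.2]]'
python3 -m creep '[[[0,0,-0.04],[0,0,0],0.2],[[0,0,-0.04],[0,0,0],0.2],[[0,0,-0.04],[0,0,0],0.2],[[0,0,-0.04],[0,0,0],0.2]]'; python3 - <<'E'
from h import *
rk();im=robot.capture("scene");im2=robot.capture("top")
for l in("mallet_mid","stone_mid","tin_mid"):print(l,[np.round(d["location"]).tolist() for d in robot.boxes_of(l,"scene")])
cv2.imwrite("pics/s5.png",cv2.resize(im[130:270,290:470],None,fx=4.2,fy=4.2,interpolation=2))
E
```

```text
t: 18.77
tool_pos: [0.6047, 0.1285, 0.333]
ee_rot: [0.736, 0.677, 0.001, 0.0]
force: [0.7, -0.2, -0.3]
width: 0.0342
t: 19.27
tool_pos: [0.6044, 0.1282, 0.3601]
ee_rot: [0.736, 0.677, -0.001, -0.0]
force: [0.3, 0.2, -0.4]
width: 0.0342
t 19.27 hook rack mm [  8.2   0.3 292.6] F rack [ 0.3  0.2 -0.4] M [-0.01 -0.03 -0.04] w 0.0342
mallet_mid [[349.0, 156.0]]
stone_mid [[259.0, 310.0]]
tin_mid [[174.0, 317.0]]
```

View pics/s5.png

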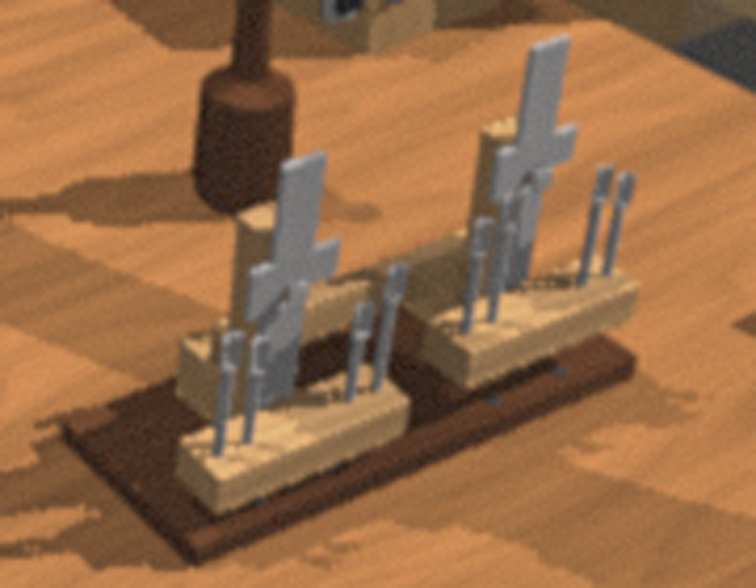

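The carrier hangs upright like its neighbour, with all four blades in and the bystanders unmoved. Handing in.

```bash
python3 -c "
from cell import robot
print(robot.sign_off())"
```

```text
the job is handed in; nothing more can be done
None
```

The gouge carrier (the larger of the two wooden ones) is hanging by itself on the free stud, and I handed the job in at about 19 s of the 67 s allowed.

- **By feel:** I lowered the jaw onto the stud and found its axis about 155 mm up, with about 9 N of contact. I then slid the slot in until I felt its blind end and backed off 2 mm to centre. Lowering seated the stud in the pocket, and the wrist reading went from about −7 N to −0.4 N, so the rack had taken the weight before I let go. None of my readings came near 25 N, though I only read the force at the end of each move.
- **Last checks:** the final scene picture shows the carrier upright beside its neighbour with all four blades in. The gripper is clear above it with about zero force. In the scene camera the mallet, stone and tin were within 2 pixels of where they started.
- **Open points:** the camera put the stud axis at 157 mm and touch put it at 155 mm. The final hook height is about 159 mm, against the required 155–193 mm. I worked it out from the touch and did not measure it again after letting go. I saw no disagreement beyond the 2 mm calibration.

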